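# Sort the labware back into its trays

## Task

Sort the loose labware on the bench by kind: stand both tall capped tubes in the long narrow tray, both squat lidded jars in the square tray, and the aluminium block in the round dish. Set each one down upright and flat on the floor of its tray without dropping it, and leave the glass flask and the culture dish where they are.

Things in the scene. Friction and masses are not known exactly. Their poses are not given: they have to be found in the camera images.
- tube_a: Tall capped tube standing upright on its flat foot: white plastic body 29 mm diameter with a ribbed blue screw cap 32 mm diameter that takes up the top 14 mm; 90 mm tall in all, about 45 g. Its origin is the centre of its underside, z up.
- tube_b: The second tall capped tube, identical to tube_a. Its origin is the centre of its underside, z up.
- jar_a: Squat lidded sample jar standing upright: white plastic body 47 mm diameter with a blue lid 50 mm diameter that takes up the top 17 mm; 60 mm tall in all, about 80 g. Its origin is the centre of its underside, z up.
- jar_b: The second squat jar, identical to jar_a. Its origin is the centre of its underside, z up.
- block: Bare aluminium heating block, 44 x 44 mm square and 55 mm tall, standing upright with four small dark wells on its top face, about 250 g. Its origin is the centre of its underside, z up. x and y square to its sides.
- long_tray: Long narrow open black plastic tray fixed to the bench, 148 mm (its x) by 60 mm (its y) outside, 140 x 52 mm inside, walls 4 mm thick; rim 18 mm above the bench, inner floor 4 mm above the bench. For the tubes: both fit, standing one behind the other along its length. Its origin is the centre of its underside, z up.
- square_tray: Square open black plastic tray fixed to the bench, 138 x 138 mm outside, 130 x 130 mm inside, walls 4 mm thick; rim 18 mm above the bench, inner floor 4 mm above the bench. For the jars: both fit side by side. Its origin is the centre of its underside, z up. x and y square to its walls.
- round_dish: Round open black plastic dish fixed to the bench, 98 mm outside and 90 mm inside diameter, walls 4 mm thick; rim 18 mm above the bench, inner floor 4 mm above the bench. For the block. Its origin is the centre of its underside, z up.
- flask: Loose small conical glass flask standing among the trays, foot 52 mm diameter, neck 23 mm, 82 mm tall, 60 g: not part of the job, to be left alone. Its origin is the centre of its underside, z up.
- petri: Loose closed glass culture dish lying among the trays, 64 mm diameter, 15 mm tall, 50 g: not part of the job, to be left alone. Its origin is the centre of its underside, z up.
There are look-alikes about, which are no part of the job. Leave any orange or turquoise look-alike of the jar_b alone.

How it is judged:
By the outcome, as a careful person would: the job done as asked, in the order asked, and still so for the second after the job is handed in, with the robot touching nothing.
It also fails if it takes over 118 s, if anything falls off the work surface, if the arm or the gripper's body presses on something with over 40 N, if the wrist force passes 120 N, or if a joint passes its speed limit or range.

## Robot

A 6-joint arm with a two-finger parallel gripper is mounted at the origin on the work surface. World frame = base frame: x ahead of the robot, y to its left, z up, the work surface at z = 0. Lengths are in m, angles in rad, forces in N, time in s.
With the tool pointing down it reaches from about 0.425 to 0.925 m from the base axis. Payload 12.5 kg.
Tool frame: the origin (TCP) lies midway between the tips of the shut fingers; the grasp point (between the pads) lies 19 mm behind it; z points along the fingers, y is the direction in which the jaws open and shut (so a half turn about z gives the same grasp; the last joint's range is limited). The gripper opens to 85 mm and grips with 20 to 120 N. Pads are 22 mm wide; open, the fingers measure 114 mm over their backs; the gripper's body (76 mm by 85 mm) begins 54 mm behind the grasp point. The pads swing forward as they close: fully open they stand 13 mm farther back than shut.
Start: joints at [1.088, 0.491, 1.559, -0, 1.092, -0.106], TCP at [0.23, 0.581, 0.231] pointing down, gripper open.
Joint ranges: [-3.1, 3.1], [-0.84, 2.19], [0.05, 2.79], [-1.13, 4.28], [0.06, 2.93], [-2.69, 2.69]. Speed limits (rad/s): [2.22, 2.22, 2.79, 3.14, 3.14, 3.14].

## Interface

Orientations are given as a unit quaternion [w, x, y, z].
In Python, from plant import robot gives the robot as it stands.
- The arm moves only by the tool carry_out, never from a script. Its arguments are lists of equal length, an entry for each row: "dp": the shift along the tool's x, y, z scaled (see below), a list of three; "angular": the turn, a rotation vector about the tool's x, y, z scaled (see below), a list of three; "jaw": the closure, from 0 (fully open) to 1 (shut). A call has 1 to 8 rows; each row shifts and turns the commanded pose from where the row before left it, along the tool's axes as they then stand; what a row does not reach is not made up. The controller multiplies each number of a shift by 100 cm and each number of a turn by pi rad. A row lasts 1/10 s, in which the tool goes at most 50 mm and 8.59 degrees, less where a joint would pass 70% of its speed; a pose out of reach is approached as far as the arm can. A call with a number of a shift or a turn outside -1 to 1 is refused whole. A call with a gripper value outside its range is refused whole. The fingers move at their own pace and stop on an object; "grip_force" is the grip in N (left out, the last holds). Time passes only in rows, so rows that do not move let the fingers close. It gives the time, the measured TCP pose, the force and the opening at its end, in the units of the state.
- robot.sense(): the state, without advancing time (a new reading comes with each control period).
- robot.read_camera(name): name is "scene" or "side" or "wrist"; returns a dict with "pixels" (384x512x3 uint8, blue, green, red), "fx", "fy", "cx", "cy" (pixels), "dist_coeffs" ([k1, k2, p1, p2, k3] as OpenCV has them; the pictures are not rectified), "cam_to_world" (4x4, takes a point from camera to world coordinates). Camera axes: x right, y down, z forward; pixel columns grow to the right and rows downward; lengths in m; the calibration is good to about 2 mm. A picture is of the moment at which its call begins. There is no depth.
- robot.close_job(): hands the job in, once; it reports no verdict.
Trained networks look in a picture, given as the dict that the camera call returned (one of the last four; its "shot" number tells which), for a name from the list of things; names that differ only in an ending like _2 or _b are one class to them, and where a whole thing is asked for, a point or a joint stands for the part that bears it (a point fixed in the world has none). Each returns a list of dicts, best first, with "confidence" (0 to 1); they miss things now and then, are a little off and sometimes report something else, mostly with a low value. They report only what shows in the picture. A call takes as long as a camera call. They do not tell look-alikes from the thing itself.
- robot.regions_of(label, picture): "mask" (384x512 bool, what is visible of it) and "rect" ([centre column, centre row, width, height] in pixels, round what is visible of it).
- robot.pinpoint(label, picture): "point" ([row, column] in pixels: a listed point, or the origin of a listed thing).
The state is a dict: "clock": time; "joint_positions": joint angles; "joint_vel": joint speeds; "joint_torque": joint torques, N m; "position": TCP position; "eef_rot": TCP orientation; "ft_force": force on the tool from outside, world axes, zero at the start; "ft_torque": the same for the moment, N m; "opening": finger opening in m.
Only numpy, scipy, OpenCV 4.12 (cv2) and the standard library are available. Lean on these libraries where they do the work, as an engineer would, in place of code of your own. Each camera call takes 0.05 s, during which the arm holds its last target. There are 200 camera calls.

## Working session

There is one attempt and no reset: what is moved stays moved. The work goes in short steps, Python scripts to look and compute and a tool call to move; the robot and the scene stay as the last step left them, time stands still between calls to the robot, and variables do not carry over. Pictures are saved under pics/ and viewed, about 12 in all and at most 16, crops included, and the job is handed in when it is done.

Besides the shell and the picture viewer there is one more tool, called after "Call:" by a JSON object that holds its "api" and its "payload". carry_out: Moves the arm, as the interface text tells. Shifts and turns lie within -1 to 1; 1 stands for 100 cm of shift or pi rad of turn. Its arguments: {"type":"object","properties":{"dp":{"type":"array","items":{"type":"array","items":{"type":"number"}}},"angular":{"type":"array","items":{"type":"array","items":{"type":"number"}}},"jaw":{"type":"array","items":{"type":"number"}},"grip_force":{"type":"number"}},"required":["dp","angular","jaw"]}

```bash
ls; mkdir -p pics; cat > h.py <<'E'
import numpy as np, cv2
from plant import robot
def ray(p,uv):
    K=np.array([[p['fx'],0,p['cx']],[0,p['fy'],p['cy']],[0,0,1.]])
    n=cv2.undistortPoints(np.array([[uv]],float),K,np.array(p['dist_coeffs'],float))[0,0]
    T=np.array(p['cam_to_world']); return T[:3,3],T[:3,:3]@np.array([n[0],n[1],1])
def at(p,uv,z):
    o,d=ray(p,uv); return (o+d*(z-o[2])/d[2])[:2]
def proj(p,X):
    K=np.array([[p['fx'],0,p['cx']],[0,p['fy'],p['cy']],[0,0,1.]])
    T=np.linalg.inv(np.array(p['cam_to_world']))
    r,_=cv2.Rodrigues(T[:3,:3]); return cv2.projectPoints(np.array(X,float).reshape(-1,1,3),r,T[:3,3],K,np.array(p['dist_coeffs'],float))[0][:,0]
E
python3 - <<'E'
from h import *
ims=[]
for c in ['scene','side']:
    p=robot.read_camera(c); cv2.imwrite(f'pics/{c}0.png',p['pixels'])
    print(c,np.round(p['cam_to_world'],2).tolist())
    for n in ['tube_a','jar_a','block','long_tray','square_tray','round_dish','flask','petri']:
        for r in robot.pinpoint(n,p):
            if r['confidence']>.2:
                u=r['point'][::-1]; z=.0
                print(n,round(r['confidence'],2),np.round(u),at(p,u,z).round(3))
print(robot.sense())
E
```

```text
pics
scene [[-0.8, 0.5, -0.34, 0.93], [0.6, 0.66, -0.45, 0.52], [0.0, -0.56, -0.83, 1.03], [0.0, 0.0, 0.0, 1.0]]
tube_a 0.64 [240. 133.] [ 0.376 -0.274]
tube_a 0.58 [371. 262.] [0.374 0.276]
jar_a 0.79 [333. 213.] [0.35  0.111]
jar_a 0.76 [283. 239.] [0.509 0.093]
jar_a 0.65 [322. 241.] [0.431 0.158]
jar_a 0.63 [272. 207.] [ 0.468 -0.002]
block 0.62 [245. 170.] [ 0.45  -0.149]
block 0.42 [188. 193.] [ 0.625 -0.181]
long_tray 0.84 [334. 331.] [0.568 0.351]
long_tray 0.54 [285. 282.] [0.581 0.189]
square_tray 0.74 [221. 250.] [0.653 0.022]
round_dish 0.94 [185. 141.] [ 0.528 -0.349]
flask 0.78 [286. 280.] [0.577 0.186]
petri 0.56 [190. 193.] [ 0.619 -0.176]
side [[-0.97, -0.18, 0.18, 0.35], [-0.25, 0.7, -0.67, 0.6], [-0.0, -0.69, -0.72, 0.69], [0.0, 0.0, 0.0, 1.0]]
tube_a 0.96 [281. 304.] [0.389 0.27 ]
tube_a 0.52 [324. 150.] [ 0.368 -0.261]
jar_a 0.98 [309. 246.] [0.357 0.107]
jar_a 0.91 [270. 259.] [0.437 0.165]
jar_a 0.86 [271. 204.] [ 0.474 -0.001]
jar_a 0.55 [248. 230.] [0.511 0.098]
block 0.59 [288. 167.] [ 0.459 -0.155]
long_tray 0.95 [183. 321.] [0.574 0.355]
square_tray 0.75 [
[... 151 characters left out ...]
': 0.9, 'joint_positions': array([ 1.08837767e+00,  4.90864120e-01,  1.55889044e+00,  3.36773262e-05,
        1.09171875e+00, -1.05586713e-01]), 'joint_vel': array([ 2.00442119e-03,  9.22781334e-04,  7.64913634e-04,  8.51258144e-05,
        9.74906173e-04, -1.03704881e-03]), 'joint_torque': array([-1.22169240e-03, -6.18254614e+01, -2.61831647e+01, -1.60516106e-04,
        4.31144226e-04,  2.93184723e-05]), 'position': array([0.2299565 , 0.58117478, 0.23135254]), 'eef_rot': array([2.98884194e-06, 1.87310762e-01, 9.82300705e-01, 6.14386682e-05]), 'ft_force': array([ 0.29158014, -0.02170964,  0.03021674]), 'ft_torque': array([0.01172766, 0.00891211, 0.01610028]), 'opening': 0.08582763624953071}
```

```bash
python3 - <<'E'
import cv2
for c in ['scene','side']:
    im=cv2.imread(f'pics/{c}0.png')
    cv2.imwrite(f'pics/{c}0b.png',cv2.resize(im,(768,576),interpolation=cv2.INTER_CUBIC))
E
```

```text
(no output)
```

View pics/scene0b.png

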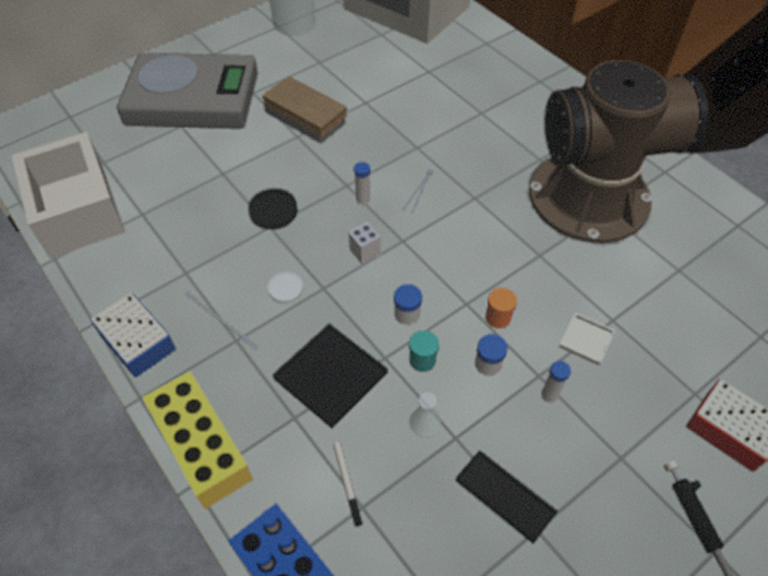

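View pics/side0b.png

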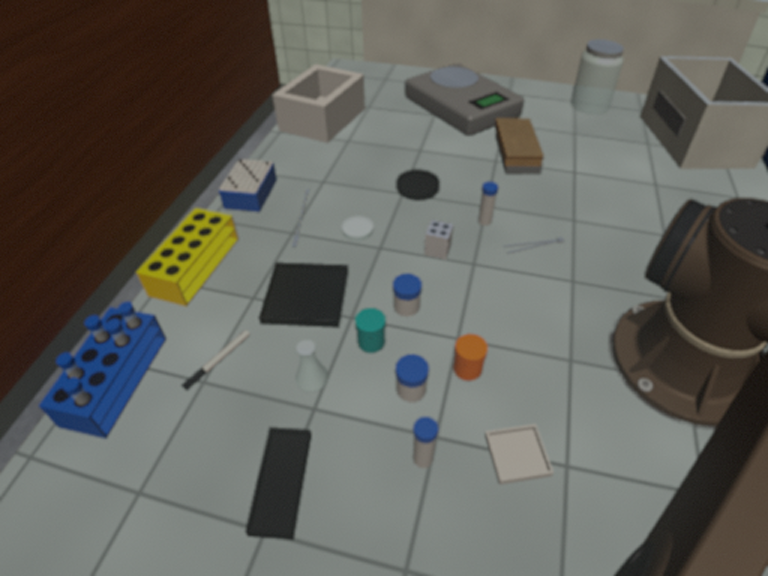

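The scene view shows the tubes at (360,185) and (555,382), and the blue jars at (407,303) and (490,355). The teal (423,350) and orange (501,307) jars are look-alikes to leave alone. The block is at (365,242). The trays are the long one (505,495), the square one (330,375) and the round dish (273,208). The side view shows the same layout. Next I'll measure yaws and refine positions.

```bash
cat >> h.py <<'E'
E
python3 - <<'E'
from h import *
for c in ['scene','side']:
    p=robot.read_camera(c); print(c)
    for n,z in [('long_tray',.016),('square_tray',.016),('round_dish',.016)]:
        r=robot.regions_of(n,p)[0]; m=r['mask'].astype('uint8')
        cs=max(cv2.findContours(m,0,1)[0],key=cv2.contourArea)[:,0]
        w=np.array([at(p,u,z) for u in cs])
        (cx,cy),(a,b),t=cv2.minAreaRect((w*1000).astype('float32')); print(n,round(r['confidence'],2),round(cx),round(cy),round(a),round(b),round(t,1))
    for n,h in [('tube_a',.09),('jar_a',.06),('block',.055)]:
        for r in robot.regions_of(n,p):
            if r['confidence']<.4: continue
            ys,xs=np.nonzero(r['mask'])
            # point-match: mask centroid as centre of height
            print(n,round(r['confidence'],2),at(p,(xs.mean(),ys.mean()),h/2).round(3),len(xs))
E
```

```text
scene
long_tray 0.65 568 356 69 151 10.8
square_tray 0.84 658 24 146 145 11.1
round_dish 0.76 538 -352 109 95 56.8
tube_a 0.68 [0.383 0.271] 369
tube_a 0.5 [ 0.369 -0.278] 271
jar_a 0.91 [0.348 0.104] 403
jar_a 0.66 [0.512 0.089] 465
jar_a 0.64 [ 0.473 -0.002] 398
jar_a 0.56 [0.426 0.165] 463
block 0.74 [ 0.449 -0.163] 452
side
long_tray 0.9 564 356 66 156 11.1
square_tray 0.73 655 26 144 153 11.3
round_dish 0.84 532 -348 91 109 14.0
tube_a 0.79 [ 0.373 -0.278] 266
jar_a 0.95 [0.351 0.104] 573
jar_a 0.89 [0.514 0.088] 536
jar_a 0.78 [0.43  0.162] 586
jar_a 0.68 [ 0.475 -0.003] 467
block 0.58 [ 0.45  -0.161] 384
```

Call:
{"api": "carry_out", "payload": {"dp": [[0,0,0],[0,0,0],[0,0,0]], "angular": [[0,0,0.04],[0,0,0.04],[0,0,0.04]], "jaw": [0,0,0], "grip_force": 40}}

```text
clock: 1.9
position: [0.23, 0.5812, 0.2313]
eef_rot: [-0.0, 0.37, 0.929, 0.0]
ft_force: [-0.0, 0.2, -0.4]
opening: 0.0857
```

Call:
{"api": "carry_out", "payload": {"dp": [[0,0,0],[0,0,0],[0,0,0],[0,0,0],[0,0,0],[0,0,0]], "angular": [[0,0,-0.0402],[0,0,-0.0402],[0,0,-0.0402],[0,0,-0.0402],[0,0,-0.0402],[0,0,-0.0402]], "jaw": [0,0,0,0,0,0]}}

```text
clock: 2.5
position: [0.2299, 0.5812, 0.2313]
eef_rot: [0.0, -0.005, 1.0, 0.0]
ft_force: [0.3, 0.5, 0.2]
opening: 0.0854
```

Call:
{"api": "carry_out", "payload": {"dp": [[-0.0188,-0.0385,0],[-0.0188,-0.0385,0],[-0.0188,-0.0385,0],[-0.0188,-0.0385,0],[-0.0188,-0.0385,0],[-0.0188,-0.0385,0],[-0.0188,-0.0385,0],[-0.0188,-0.0385,0]], "angular": [[0,0,0],[0,0,0],[0,0,0],[0,0,0],[0,0,0],[0,0,0],[0,0,0],[0,0,0]], "jaw": [0,0,0,0,0,0,0,0]}}

```text
clock: 3.3
position: [0.3821, 0.2722, 0.2315]
eef_rot: [0.0, -0.002, 1.0, 0.0]
ft_force: [0.4, 0.5, -0.5]
opening: 0.0854
```

```bash
python3 - <<'E'
from h import *
s=robot.sense(); print(s['position'].round(4),s['eef_rot'].round(3),s['joint_positions'].round(2))
p=robot.read_camera('wrist'); cv2.imwrite('pics/w1.png',p['pixels'])
print(np.round(p['cam_to_world'],3).tolist())
for n,h in [('tube_a',.09),('jar_a',.06),('long_tray',0),('flask',0)]:
    for r in robot.pinpoint(n,p):
        if r['confidence']>.3: print(n,round(r['confidence'],2),np.round(r['point']),at(p,r['point'][::-1],0).round(3))
E
```

```text
[0.3821 0.2722 0.2315] [ 0.    -0.002  1.     0.   ] [ 0.48  0.27  1.93  0.    0.94 -1.1 ]
[[-0.005, 0.963, 0.268, 0.314], [1.0, 0.005, 0.001, 0.273], [-0.001, 0.268, -0.963, 0.374], [0.0, 0.0, 0.0, 1.0]]
tube_a 0.66 [169. 263.] [0.388 0.276]
jar_a 0.81 [142. 139.] [0.351 0.108]
jar_a 0.72 [254. 142.] [0.519 0.094]
jar_a 0.66 [199. 187.] [0.432 0.168]
jar_a 0.56 [227.  76.] [0.476 0.001]
long_tray 0.59 [279. 313.] [0.562 0.354]
flask 0.8 [295. 204.] [0.591 0.183]
flask 0.58 [330. 104.] [0.659 0.016]
```

View pics/w1.png

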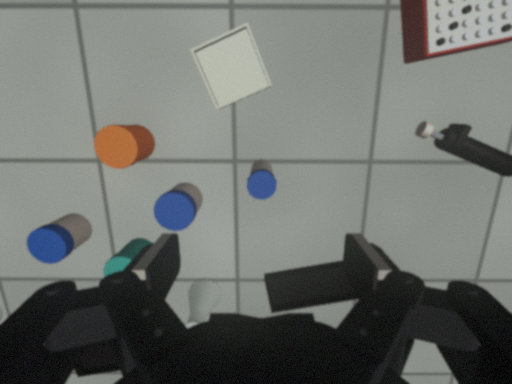

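The wrist view shows the tube cap at (262,184), blue lids at (176,210) and (51,243), orange at (116,146) and teal at (120,258). I'll fit the cap hulls to the blue blobs for accurate positions.

```bash
cat >> h.py <<'E'
a=np.linspace(0,2*np.pi,48)
def hull(p,x,y,r,z0,z1):
    P=np.vstack([np.c_[x+r*np.cos(a),y+r*np.sin(a),0*a+z] for z in (z0,z1)])
    return cv2.convexHull(proj(p,P).astype('float32'))
def blobs(p,amin=40):
    hsv=cv2.cvtColor(p['pixels'],cv2.COLOR_BGR2HSV)
    m=cv2.inRange(hsv,(103,120,40),(130,255,255))
    n,l,s,c=cv2.connectedComponentsWithStats(m)
    return [(s[i,4],c[i]) for i in range(1,n) if s[i,4]>amin]
def caps(p):
    out=[]
    for ar,c in blobs(p):
        for nm,r,z0,z1 in [('tube',.016,.076,.09),('jar',.025,.043,.06)]:
            x=at(p,c,(z0+z1)/2)
            for _ in range(6):
                h=hull(p,*x,r,z0,z1); M=cv2.moments(h)
                e=c-np.array([M['m10'],M['m01']])/M['m00']
                zc=(z0+z1)/2; x=x+at(p,c,zc)-at(p,c-e,zc)
            if .8<ar/M['m00']<1.25: out.append((nm,x.round(4).tolist(),int(ar),round(ar/M['m00'],2)))
    return out
E
python3 - <<'E'
from h import *
for c in ['wrist','scene','side']:
    p=robot.read_camera(c); print(c,*caps(p),sep='\n')
E
```

```text
wrist
('tube', [0.3881, 0.2731], 599, np.float64(0.8))
('jar', [0.4307, 0.1657], 1164, np.float64(0.8))
('jar', [0.4768, 0.0012], 1273, np.float64(0.84))
scene
('jar', [0.4279, 0.1653], 279, np.float64(0.81))
('jar', [0.8862, -0.1631], 323, np.float64(0.9))
side
('jar', [0.8598, -0.1526], 244, np.float64(1.21))
('tube', [0.4761, 0.0339], 134, np.float64(0.88))
('tube', [0.4325, 0.1868], 207, np.float64(0.99))
```

Call:
{"api": "carry_out", "payload": {"dp": [[-0.005,0.001,0.03],[0,0,0.045],[0,0,0.045],[0,0,0.045],[0,0,0.0325],[0,0,0],[0,0,0],[0,0,0]], "angular": [[0,0,0],[0,0,0],[0,0,0],[0,0,0],[0,0,0],[0,0,0],[0,0,0],[0,0,0]], "jaw": [0,0,0,0,0,0,1,1], "grip_force": 40}}

```text
clock: 4.5
position: [0.3871, 0.2756, 0.0354]
eef_rot: [0.001, -0.002, 1.0, 0.001]
ft_force: [0.3, 0.2, 0.4]
opening: 0.059
```

Call:
{"api": "carry_out", "payload": {"dp": [[0,0,0],[0,0,0],[0,0,0],[0,0,0],[0,0,0],[0,0,0]], "angular": [[0,0,0],[0,0,0],[0,0,0],[0,0,0],[0,0,0],[0,0,0]], "jaw": [1,1,1,1,1,1]}}

```text
clock: 5.1
position: [0.3872, 0.2752, 0.0352]
eef_rot: [0.001, -0.002, 1.0, 0.001]
ft_force: [-1.0, 0.1, 9.9]
opening: 0.0281
```

Call:
{"api": "carry_out", "payload": {"dp": [[0,0,-0.02],[0,0,-0.04],[0,0,-0.04],[-0.0344,0.0232,0],[-0.0344,0.0232,0],[-0.0344,0.0232,0],[-0.0344,0.0232,0],[-0.0344,0.0232,0]], "angular": [[0,0,0],[0,0,0],[0,0,0],[0,0,0],[0,0,0],[0,0,0],[0,0,0],[0,0,0]], "jaw": [1,1,1,1,1,1,1,1]}}

```text
clock: 5.9
position: [0.5593, 0.3923, 0.1348]
eef_rot: [0.0, -0.002, 1.0, 0.0]
ft_force: [0.5, -0.1, -0.5]
opening: 0.0282
```

Call:
{"api": "carry_out", "payload": {"dp": [[0,0,0],[0,0,0]], "angular": [[0,0,0],[0,0,0]], "jaw": [1,1]}}

```text
clock: 6.1
position: [0.5579, 0.3914, 0.1336]
eef_rot: [-0.0, -0.002, 1.0, -0.0]
ft_force: [-0.3, -0.3, -0.1]
opening: 0.0281
```

```bash
python3 - <<'E'
from h import *
s=robot.sense(); print(s['position'].round(4),s['opening'])
W=[]
for c in ['wrist','side']:
    p=robot.read_camera(c)
    for r in robot.pinpoint('long_tray',p)[:2]: print(round(r['confidence'],2),at(p,r['point'][::-1],0).round(3))
    T=np.array([.566,.354]);u=np.array([-.19,.98]);v=np.array([.98,.19])
    im=p['pixels'].copy()
    for (A,B,z) in [(.074,.03,.018),(.07,.026,.004)]:
        q=[np.r_[T+i*A*u+j*B*v,z] for i,j in [(1,1),(1,-1),(-1,-1),(-1,1)]]
        cv2.polylines(im,[np.round(proj(p,q)).astype(int)],1,(0,255,255) if z>.01 else (0,0,255),1)
    W.append(im)
o=np.hstack([W[0][:,120:],W[1][100:484,50:450] if 0 else W[1][:,112:]])
cv2.imwrite('pics/w2.png',o)
E
```

```text
[0.5579 0.3914 0.1336] 0.02811068694236182
0.83 [0.566 0.352]
0.7 [0.566 0.352]
```

View pics/w2.png

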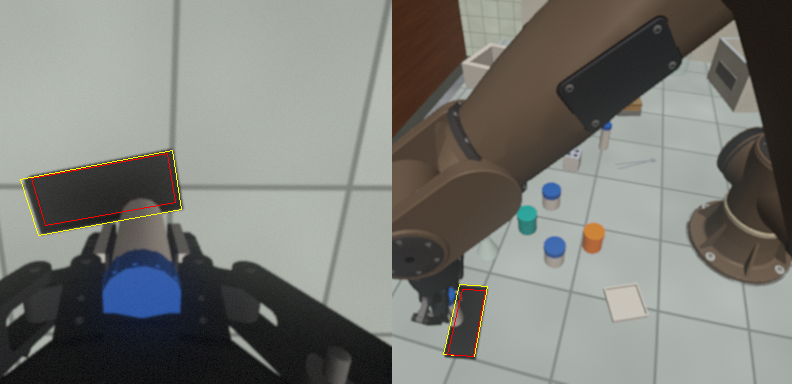

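Call:
{"api": "carry_out", "payload": {"dp": [[0,0,0.03],[0,0,0.03],[0,0,0.02],[0,0,0.009],[0,0,0.005],[0,0,0],[0,0,0]], "angular": [[0,0,0],[0,0,0],[0,0,0],[0,0,0],[0,0,0],[0,0,0],[0,0,0]], "jaw": [1,1,1,1,1,1,1]}}

```text
clock: 7.0
position: [0.5585, 0.3917, 0.0409]
eef_rot: [0.001, -0.002, 1.0, 0.0]
ft_force: [0.3, 0.2, -0.8]
opening: 0.0284
```

Call:
{"api": "carry_out", "payload": {"dp": [[0,0,0.001],[0,0,0],[0,0,0]], "angular": [[0,0,0],[0,0,0],[0,0,0]], "jaw": [1,1,1]}}

```text
clock: 7.3
position: [0.5583, 0.3916, 0.0393]
eef_rot: [0.0, -0.002, 1.0, 0.0]
ft_force: [0.1, -0.8, 2.4]
opening: 0.0278
```

Call:
{"api": "carry_out", "payload": {"dp": [[0,0,0.001],[0,0,0],[0,0,0]], "angular": [[0,0,0],[0,0,0],[0,0,0]], "jaw": [1,1,1]}}

```text
clock: 7.6
position: [0.5584, 0.3916, 0.0392]
eef_rot: [0.001, -0.002, 1.0, 0.0]
ft_force: [-1.8, -0.2, 10.1]
opening: 0.0279
```

Call:
{"api": "carry_out", "payload": {"dp": [[0,0,0],[0,0,0],[0,0,0],[0,0,-0.01],[0,0,-0.04],[0,0,-0.05],[0,0,-0.05],[0,0,-0.05]], "angular": [[0,0,0],[0,0,0],[0,0,0],[0,0,0],[0,0,0],[0,0,0],[0,0,0],[0,0,0]], "jaw": [0.4,0.4,0.4,0.4,0.4,0.4,0,0]}}

```text
clock: 8.4
position: [0.5578, 0.3913, 0.2406]
eef_rot: [0.0, -0.002, 1.0, 0.0]
ft_force: [0.3, -0.5, -0.4]
opening: 0.0781
```

Call:
{"api": "carry_out", "payload": {"dp": [[0.0075,-0.045,0],[0.0075,-0.045,0],[0.0075,-0.045,0],[0.0075,-0.045,0],[0.0075,-0.045,0],[0.0075,-0.045,0],[0.0075,-0.045,0],[0.0075,-0.045,0]], "angular": [[0,0,0],[0,0,0],[0,0,0],[0,0,0],[0,0,0],[0,0,0],[0,0,0],[0,0,0]], "jaw": [0,0,0,0,0,0,0,0]}}

```text
clock: 9.2
position: [0.4989, 0.0296, 0.2386]
eef_rot: [0.001, -0.002, 1.0, -0.0]
ft_force: [1.2, 0.1, 0.9]
opening: 0.0855
```

Call:
{"api": "carry_out", "payload": {"dp": [[0.018,-0.043,0],[0.018,-0.043,0],[0.018,-0.043,0],[0.018,-0.043,0],[0.018,-0.043,0],[0.018,-0.043,0],[0.018,-0.043,0],[0,0,0]], "angular": [[0,0,0],[0,0,0],[0,0,0],[0,0,0],[0,0,0],[0,0,0],[0,0,0],[0,0,0]], "jaw": [0,0,0,0,0,0,0,0]}}

```text
clock: 10.0
position: [0.3731, -0.2744, 0.2384]
eef_rot: [0.0, 0.001, 1.0, -0.001]
ft_force: [0.7, 0.5, -0.3]
opening: 0.0856
```

```bash
python3 - <<'E'
from h import *
s=robot.sense(); print(s['position'].round(4),s['eef_rot'].round(3),s['joint_positions'].round(2))
p=robot.read_camera('wrist'); cv2.imwrite('pics/w3.png',p['pixels'])
print(*caps(p),sep='\n')
for n in ['tube_a','block','round_dish','petri','square_tray']:
    for r in robot.pinpoint(n,p):
        if r['confidence']>.3: print(n,round(r['confidence'],2),np.round(r['point']),at(p,r['point'][::-1],0).round(3))
for r in robot.regions_of('block',p)[:1]: print(r['rect'])
E
```

```text
[ 0.3731 -0.2744  0.2384] [ 0.     0.001  1.    -0.001] [-0.78  0.25  1.93 -0.    0.96 -2.35]
('tube', [0.3731, -0.2716], 577, np.float64(0.8))
tube_a 0.73 [164. 261.] [ 0.374 -0.274]
block 0.94 [213. 338.] [ 0.446 -0.161]
round_dish 0.97 [267. 211.] [ 0.535 -0.352]
petri 0.98 [314. 321.] [ 0.623 -0.176]
square_tray 0.66 [330. 433.] [0.655 0.014]
[349.0, 224.1, 44.7, 43.9]
```

View pics/w3.png

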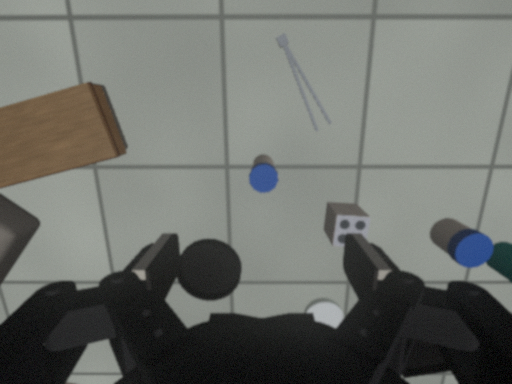

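The wrist view shows the tube cap at (263,178), the block at (349,225) roughly axis-aligned, and the dish at (209,268). The tube is well centred, so I'll descend and grip.

Call:
{"api": "carry_out", "payload": {"dp": [[0,0.001,0.035],[0,0,0.045],[0,0,0.045],[0,0,0.045],[0,0,0.0335],[0,0,0],[0,0,0],[0,0,0]], "angular": [[0,0,0],[0,0,0],[0,0,0],[0,0,0],[0,0,0],[0,0,0],[0,0,0],[0,0,0]], "jaw": [0,0,0,0,0,0,1,1]}}

```text
clock: 11.15
position: [0.3756, -0.2695, 0.0359]
eef_rot: [0.001, -0.002, 1.0, -0.001]
ft_force: [-0.6, 0.3, 0.8]
opening: 0.059
```

Call:
{"api": "carry_out", "payload": {"dp": [[0,0,0],[0,0,0],[0,0,0],[0,0,0],[0,0,0]], "angular": [[0,0,0],[0,0,0],[0,0,0],[0,0,0],[0,0,0]], "jaw": [1,1,1,1,1]}}

```text
clock: 11.65
position: [0.3752, -0.2696, 0.0356]
eef_rot: [0.001, -0.002, 1.0, -0.001]
ft_force: [0.2, 0.7, 11.4]
opening: 0.0284
```

Call:
{"api": "carry_out", "payload": {"dp": [[0,0,-0.02],[0,0,-0.045],[0,0,-0.045],[0,0,-0.05],[0,0,0]], "angular": [[0,0,0],[0,0,0],[0,0,0],[0,0,0],[0,0,0]], "jaw": [1,1,1,1,1]}}

```text
clock: 12.15
position: [0.3762, -0.2705, 0.2003]
eef_rot: [0.004, -0.002, 1.0, -0.004]
ft_force: [-1.0, -0.1, -0.7]
opening: 0.0281
```

Call:
{"api": "carry_out", "payload": {"dp": [[-0.0156,0.0375,0],[-0.0156,0.0375,0],[-0.0156,0.0375,0],[-0.0156,0.0375,0],[-0.0156,0.0375,0],[-0.0156,0.0375,0],[-0.0156,0.0375,0],[-0.0156,0.0375,0]], "angular": [[0,0,0],[0,0,0],[0,0,0],[0,0,0],[0,0,0],[0,0,0],[0,0,0],[0,0,0]], "jaw": [1,1,1,1,1,1,1,1]}}

```text
clock: 12.95
position: [0.4985, 0.0329, 0.1945]
eef_rot: [0.0, -0.002, 1.0, 0.0]
ft_force: [0.9, -0.4, -0.2]
opening: 0.0283
```

Call:
{"api": "carry_out", "payload": {"dp": [[-0.0104,0.041,0],[-0.0104,0.041,0],[-0.0104,0.041,0],[-0.0104,0.041,0],[-0.0104,0.041,0],[-0.0104,0.041,0],[-0.0104,0.041,0],[0,0,0]], "angular": [[0,0,0],[0,0,0],[0,0,0],[0,0,0],[0,0,0],[0,0,0],[0,0,0],[0,0,0]], "jaw": [1,1,1,1,1,1,1,1]}}

```text
clock: 13.75
position: [0.57, 0.3226, 0.1938]
eef_rot: [0.0, -0.004, 1.0, 0.0]
ft_force: [0.2, -0.6, -1.0]
opening: 0.0286
```

```bash
python3 - <<'E'
from h import *
s=robot.sense(); print(s['position'].round(4),s['eef_rot'].round(3),s['opening'])
p=robot.read_camera('side'); cv2.imwrite('pics/s4.png',cv2.resize(p['pixels'][150:384,80:392],None,fx=2,fy=2))
p=robot.read_camera('wrist'); print(*caps(p),sep='\n')
E
```

```text
[0.57   0.3226 0.1938] [ 0.    -0.004  1.     0.   ] 0.028589899220606427
('jar', [0.4295, 0.1661], 2800, np.float64(0.88))
('tube', [0.5604, 0.3941], 907, np.float64(0.86))
```

View pics/s4.png

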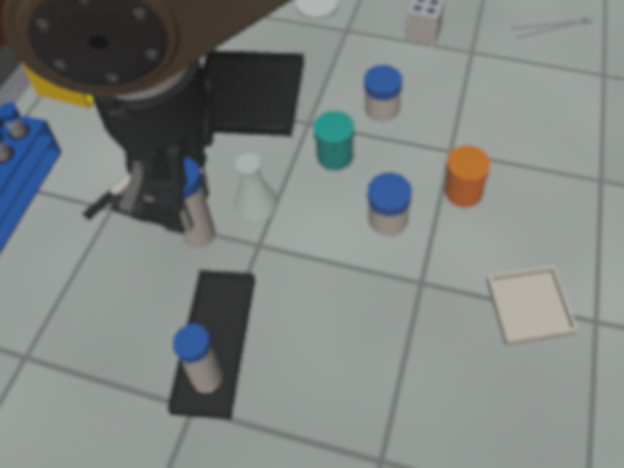

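The side view shows tube 1 upright in the tray at (195,360) and tube 2 held. Lowering the second one now.

Call:
{"api": "carry_out", "payload": {"dp": [[-0.002,-0.006,0.035],[0,0,0.04],[0,0,0.04],[0,0,0.024],[0,0,0.01],[0,0,0.0035],[0,0,0],[0,0,0]], "angular": [[0,0,0],[0,0,0],[0,0,0],[0,0,0],[0,0,0],[0,0,0],[0,0,0],[0,0,0]], "jaw": [1,1,1,1,1,1,1,1]}}

```text
clock: 14.65
position: [0.5726, 0.3126, 0.0434]
eef_rot: [0.001, -0.002, 1.0, 0.0]
ft_force: [-0.4, 0.4, -0.2]
opening: 0.0285
```

Call:
{"api": "carry_out", "payload": {"dp": [[0,0,0.001],[0,0,0],[0,0,0]], "angular": [[0,0,0],[0,0,0],[0,0,0]], "jaw": [1,1,1]}}

```text
clock: 14.95
position: [0.5721, 0.3126, 0.0413]
eef_rot: [0.0, -0.002, 1.0, 0.0]
ft_force: [-0.2, -1.8, -0.4]
opening: 0.0284
```

Call:
{"api": "carry_out", "payload": {"dp": [[0,0,0.001],[0,0,0],[0,0,0]], "angular": [[0,0,0],[0,0,0],[0,0,0]], "jaw": [1,1,1]}}

```text
clock: 15.25
position: [0.572, 0.3126, 0.0398]
eef_rot: [-0.0, -0.002, 1.0, 0.0]
ft_force: [-0.3, 0.3, -1.1]
opening: 0.0282
```

Call:
{"api": "carry_out", "payload": {"dp": [[0,0,0.001],[0,0,0],[0,0,0]], "angular": [[0,0,0],[0,0,0],[0,0,0]], "jaw": [1,1,1]}}

```text
clock: 15.55
position: [0.5721, 0.3126, 0.0397]
eef_rot: [0.0, -0.002, 1.0, 0.0]
ft_force: [-2.9, -1.3, 9.1]
opening: 0.028
```

Call:
{"api": "carry_out", "payload": {"dp": [[0,0,0],[0,0,0],[0,0,0],[0,0,-0.01],[0,0,-0.04],[0,0,-0.05],[0,0,-0.05],[0,0,-0.05]], "angular": [[0,0,0],[0,0,0],[0,0,0],[0,0,0],[0,0,0],[0,0,0],[0,0,0],[0,0,0]], "jaw": [0.4,0.4,0.4,0.4,0.4,0.4,0,0]}}

```text
clock: 16.35
position: [0.5717, 0.3124, 0.2417]
eef_rot: [0.0, -0.002, 1.0, 0.0]
ft_force: [-0.4, 0.5, -0.2]
opening: 0.0781
```

Call:
{"api": "carry_out", "payload": {"dp": [[0.0284,-0.0293,0],[0.0284,-0.0293,0],[0.0284,-0.0293,0],[0.0284,-0.0293,0],[0.0284,-0.0293,0],[0,0,0]], "angular": [[0,0,0],[0,0,0],[0,0,0],[0,0,0],[0,0,0],[0,0,0]], "jaw": [0,0,0,0,0,0]}}

```text
clock: 16.95
position: [0.4275, 0.1633, 0.2397]
eef_rot: [-0.0, -0.001, 1.0, -0.0]
ft_force: [0.9, 0.2, -0.4]
opening: 0.0855
```

```bash
python3 - <<'E'
from h import *
s=robot.sense(); print(s['position'].round(4),s['eef_rot'].round(3),s['opening'])
p=robot.read_camera('wrist'); print(*caps(p),sep='\n')
for r in robot.pinpoint('square_tray',p): print(round(r['confidence'],2),at(p,r['point'][::-1],0).round(3))
E
```

```text
[0.4275 0.1633 0.2397] [-0.    -0.001  1.    -0.   ] 0.08554327383395662
('jar', [0.4296, 0.1665], 1185, np.float64(0.85))
('jar', [0.4773, 0.0004], 1156, np.float64(0.8))
0.93 [0.657 0.02 ]
```

Call:
{"api": "carry_out", "payload": {"dp": [[-0.002,0.003,0.045],[0,0,0.045],[0,0,0.045],[0,0,0.045],[0,0,0.0315],[0,0,0],[0,0,0],[0,0,0]], "angular": [[0,0,0],[0,0,0],[0,0,0],[0,0,0],[0,0,0],[0,0,0],[0,0,0],[0,0,0]], "jaw": [0,0,0,0,0,0,1,1]}}

```text
clock: 17.85
position: [0.4336, 0.169, 0.0288]
eef_rot: [0.001, -0.002, 1.0, 0.0]
ft_force: [0.3, -0.7, 0.0]
opening: 0.0586
```

Call:
{"api": "carry_out", "payload": {"dp": [[0,0,0],[0,0,0],[0,0,0],[0,0,0]], "angular": [[0,0,0],[0,0,0],[0,0,0],[0,0,0]], "jaw": [1,1,1,1]}}

```text
clock: 18.25
position: [0.4336, 0.1688, 0.0291]
eef_rot: [0.002, -0.002, 1.0, 0.0]
ft_force: [-0.2, 1.1, 6.4]
opening: 0.0489
```

Call:
{"api": "carry_out", "payload": {"dp": [[0,0,-0.02],[0,0,-0.05],[0,0,-0.05],[0,0,0]], "angular": [[0,0,0],[0,0,0],[0,0,0],[0,0,0]], "jaw": [1,1,1,1]}}

```text
clock: 18.65
position: [0.4348, 0.1691, 0.1539]
eef_rot: [0.006, -0.002, 1.0, 0.001]
ft_force: [-0.2, -0.1, -1.0]
opening: 0.0489
```

Call:
{"api": "carry_out", "payload": {"dp": [[-0.0367,-0.02,0],[-0.0367,-0.02,0],[-0.0367,-0.02,0],[-0.0367,-0.02,0],[-0.0367,-0.02,0],[-0.0367,-0.02,0],[-0.0367,-0.02,0],[0,0,0]], "angular": [[0,0,0],[0,0,0],[0,0,0],[0,0,0],[0,0,0],[0,0,0],[0,0,0],[0,0,0]], "jaw": [1,1,1,1,1,1,1,1]}}

```text
clock: 19.45
position: [0.6932, 0.0268, 0.1477]
eef_rot: [0.002, -0.001, 1.0, -0.0]
ft_force: [-0.4, 0.6, -1.0]
opening: 0.0489
```

```bash
python3 - <<'E'
from h import *
s=robot.sense(); print(s['position'].round(4),s['eef_rot'].round(3),s['opening'])
W=[]
for c in ['wrist','side']:
    p=robot.read_camera(c)
    print(caps(p))
    for r in robot.pinpoint('square_tray',p)[:2]: print(round(r['confidence'],2),at(p,r['point'][::-1],0).round(3))
    T=np.array([.657,.022]);u=np.array([-.19,.98]);v=np.array([.98,.19])
    im=p['pixels'].copy()
    for (A,B,z) in [(.069,.069,.018),(.065,.065,.004)]:
        q=[np.r_[T+i*A*u+j*B*v,z] for i,j in [(1,1),(1,-1),(-1,-1),(-1,1)]]
        cv2.polylines(im,[np.round(proj(p,q)).astype(int)],1,(0,255,255) if z>.01 else (0,0,255),1)
    W.append(im)
cv2.imwrite('pics/w5.png',np.hstack([W[0][:,60:450],W[1][:,60:450]]))
E
```

```text
[0.6932 0.0268 0.1477] [ 0.002 -0.001  1.    -0.   ] 0.04887918261464472
[('tube', [0.7983, 0.2354], 1221, np.float64(0.85)), ('tube', [0.8009, -0.1856], 1201, np.float64(0.84))]
0.97 [0.658 0.019]
[('tube', [0.855, -0.1164], 120, np.float64(1.19)), ('jar', [0.7581, -0.1096], 192, np.float64(0.85)), ('tube', [0.5605, 0.3881], 264, np.float64(0.88))]
0.8 [0.659 0.02 ]
```

View pics/w5.png

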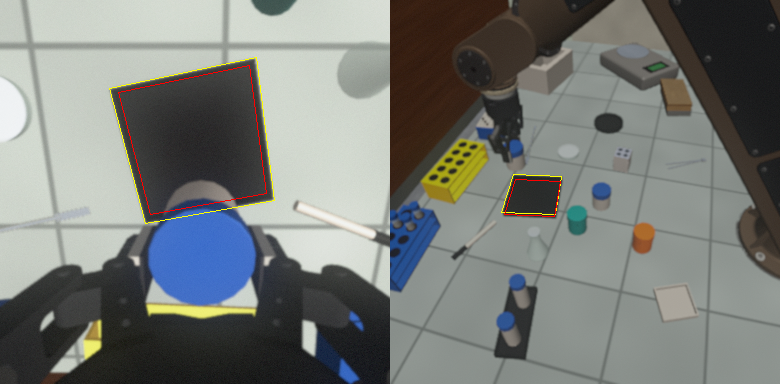

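Tray overlay fits well; both tubes stand upright in the long tray (side crop, at (517,290) and (508,328)). Lowering the jar.

Call:
{"api": "carry_out", "payload": {"dp": [[0.001,0,0.03],[0,0,0.035],[0,0,0.025],[0,0,0.014],[0,0,0.008],[0,0,0],[0,0,0]], "angular": [[0,0,0],[0,0,0],[0,0,0],[0,0,0],[0,0,0],[0,0,0],[0,0,0]], "jaw": [1,1,1,1,1,1,1]}}

```text
clock: 20.35
position: [0.6895, 0.0297, 0.0365]
eef_rot: [0.001, -0.002, 1.0, -0.0]
ft_force: [0.4, 1.3, -0.0]
opening: 0.0486
```

Call:
{"api": "carry_out", "payload": {"dp": [[0,0,0.001],[0,0,0],[0,0,0]], "angular": [[0,0,0],[0,0,0],[0,0,0]], "jaw": [1,1,1]}}

```text
clock: 20.65
position: [0.6892, 0.0295, 0.0349]
eef_rot: [0.0, -0.002, 1.0, 0.0]
ft_force: [-0.3, -0.8, -1.3]
opening: 0.0491
```

Call:
{"api": "carry_out", "payload": {"dp": [[0,0,0.001],[0,0,0],[0,0,0]], "angular": [[0,0,0],[0,0,0],[0,0,0]], "jaw": [1,1,1]}}

```text
clock: 20.95
position: [0.6891, 0.0295, 0.0333]
eef_rot: [0.0, -0.002, 1.0, 0.0]
ft_force: [-0.4, -0.1, -0.7]
opening: 0.0488
```

Call:
{"api": "carry_out", "payload": {"dp": [[0,0,0.001],[0,0,0],[0,0,0]], "angular": [[0,0,0],[0,0,0],[0,0,0]], "jaw": [1,1,1]}}

```text
clock: 21.25
position: [0.6892, 0.0295, 0.0333]
eef_rot: [0.0, -0.002, 1.0, -0.0]
ft_force: [-2.9, -0.6, 7.1]
opening: 0.0489
```

Call:
{"api": "carry_out", "payload": {"dp": [[0,0,0],[0,0,0],[0,0,0],[0,0,-0.01],[0,0,-0.04],[0,0,-0.05],[0,0,-0.05],[0,0,-0.05]], "angular": [[0,0,0],[0,0,0],[0,0,0],[0,0,0],[0,0,0],[0,0,0],[0,0,0],[0,0,0]], "jaw": [0,0,0,0,0,0,0,0]}}

```text
clock: 22.05
position: [0.6887, 0.0295, 0.2351]
eef_rot: [0.0, -0.002, 1.0, 0.0]
ft_force: [-0.0, -0.9, -0.1]
opening: 0.0855
```

Call:
{"api": "carry_out", "payload": {"dp": [[0.0424,-0.0058,0],[0.0424,-0.0058,0],[0.0424,-0.0058,0],[0.0424,-0.0058,0],[0.0424,-0.0058,0],[0,0,0]], "angular": [[0,0,0],[0,0,0],[0,0,0],[0,0,0],[0,0,0],[0,0,0]], "jaw": [0,0,0,0,0,0]}}

```text
clock: 22.65
position: [0.4728, -0.0004, 0.2331]
eef_rot: [-0.001, -0.002, 1.0, 0.0]
ft_force: [0.4, -0.2, 0.2]
opening: 0.0853
```

```bash
python3 - <<'E'
from h import *
s=robot.sense(); print(s['position'].round(4),s['eef_rot'].round(3),s['opening'])
for c in ['wrist','scene']:
    p=robot.read_camera(c); print(*caps(p),sep='\n')
E
```

```text
[ 4.728e-01 -4.000e-04  2.331e-01] [-0.001 -0.002  1.     0.   ] 0.08533996470475437
('jar', [0.4762, 0.0015], 1234, np.float64(0.85))
('jar', [0.886, -0.1632], 324, np.float64(0.91))
('jar', [0.6823, 0.0255], 352, np.float64(0.97))
('tube', [0.5668, 0.3114], 159, np.float64(0.81))
('tube', [0.5567, 0.3907], 172, np.float64(0.81))
```

Call:
{"api": "carry_out", "payload": {"dp": [[-0.001,-0.001,0.045],[0,0,0.045],[0,0,0.045],[0,0,0.045],[0,0,0.025],[0,0,0],[0,0,0],[0,0,0]], "angular": [[0,0,0],[0,0,0],[0,0,0],[0,0,0],[0,0,0],[0,0,0],[0,0,0],[0,0,0]], "jaw": [0,0,0,0,0,0,1,1]}}

```text
clock: 23.55
position: [0.4793, -0.0014, 0.0286]
eef_rot: [0.001, -0.002, 1.0, -0.0]
ft_force: [-0.1, -1.6, 0.4]
opening: 0.0593
```

Call:
{"api": "carry_out", "payload": {"dp": [[0,0,0],[0,0,0],[0,0,0],[0,0,0]], "angular": [[0,0,0],[0,0,0],[0,0,0],[0,0,0]], "jaw": [1,1,1,1]}}

```text
clock: 23.95
position: [0.4792, -0.0014, 0.0289]
eef_rot: [0.002, -0.002, 1.0, -0.0]
ft_force: [0.3, 1.1, 7.0]
opening: 0.0491
```

Call:
{"api": "carry_out", "payload": {"dp": [[0,0,-0.02],[0,0,-0.04],[0,0,-0.04],[-0.0373,0.0044,0],[-0.0373,0.0044,0],[-0.0373,0.0044,0],[-0.0373,0.0044,0],[0,0,0]], "angular": [[0,0,0],[0,0,0],[0,0,0],[0,0,0],[0,0,0],[0,0,0],[0,0,0],[0,0,0]], "jaw": [1,1,1,1,1,1,1,1]}}

```text
clock: 24.75
position: [0.6309, 0.0172, 0.1284]
eef_rot: [0.002, -0.002, 1.0, -0.0]
ft_force: [-1.1, -0.7, -0.6]
opening: 0.049
```

Call:
{"api": "carry_out", "payload": {"dp": [[0,0,0.03],[0,0,0.03],[0,0,0.02],[0,0,0.01],[0,0,0.002],[0,0,0],[0,0,0]], "angular": [[0,0,0],[0,0,0],[0,0,0],[0,0,0],[0,0,0],[0,0,0],[0,0,0]], "jaw": [1,1,1,1,1,1,1]}}

```text
clock: 25.45
position: [0.6278, 0.0168, 0.0366]
eef_rot: [0.001, -0.002, 1.0, -0.0]
ft_force: [0.2, -0.6, -0.9]
opening: 0.0486
```

Call:
{"api": "carry_out", "payload": {"dp": [[0,0,0.001],[0,0,0.001],[0,0,0],[0,0,0]], "angular": [[0,0,0],[0,0,0],[0,0,0],[0,0,0]], "jaw": [1,1,1,1]}}

```text
clock: 25.85
position: [0.6273, 0.0169, 0.0334]
eef_rot: [0.0, -0.002, 1.0, 0.0]
ft_force: [0.2, -0.3, -0.8]
opening: 0.0488
```

Call:
{"api": "carry_out", "payload": {"dp": [[0,0,0.001],[0,0,0],[0,0,0]], "angular": [[0,0,0],[0,0,0],[0,0,0]], "jaw": [1,1,1]}}

```text
clock: 26.15
position: [0.6275, 0.0169, 0.033]
eef_rot: [0.0, -0.002, 1.0, 0.0]
ft_force: [-2.1, 0.3, 6.5]
opening: 0.0487
```

Call:
{"api": "carry_out", "payload": {"dp": [[0,0,0],[0,0,0],[0,0,0],[0,0,-0.01],[0,0,-0.04],[0,0,-0.05],[0,0,-0.05],[0,0,-0.04]], "angular": [[0,0,0],[0,0,0],[0,0,0],[0,0,0],[0,0,0],[0,0,0],[0,0,0],[0,0,0]], "jaw": [0,0,0,0,0,0,0,0]}}

```text
clock: 26.95
position: [0.6273, 0.0169, 0.2261]
eef_rot: [0.001, -0.002, 1.0, -0.0]
ft_force: [0.1, -0.3, -0.6]
opening: 0.0853
```

Call:
{"api": "carry_out", "payload": {"dp": [[0.03,-0.0295,0],[0.03,-0.0295,0],[0.03,-0.0295,0],[0.03,-0.0295,0],[0.03,-0.0295,0],[0.03,-0.0295,0],[0,0,0],[0,0,0]], "angular": [[0,0,0],[0,0,0],[0,0,0],[0,0,0],[0,0,0],[0,0,0],[0,0,0],[0,0,0]], "jaw": [0,0,0,0,0,0,0,0]}}

```text
clock: 27.75
position: [0.4478, -0.1614, 0.2231]
eef_rot: [0.001, -0.001, 1.0, -0.0]
ft_force: [0.5, -0.4, 0.1]
opening: 0.0856
```

```bash
python3 - <<'E'
from h import *
s=robot.sense(); print(s['position'].round(4),s['eef_rot'].round(3),s['joint_positions'].round(2))
p=robot.read_camera('scene'); cv2.imwrite('pics/s6.png',cv2.resize(p['pixels'][100:340,140:440],None,fx=1.6,fy=1.6)); print(*caps(p),sep='\n')
p=robot.read_camera('wrist'); im=p['pixels']
for r in robot.pinpoint('block',p)[:2]: print(round(r['confidence'],2),at(p,r['point'][::-1],0).round(3))
for r in robot.pinpoint('round_dish',p)[:2]: print('dish',round(r['confidence'],2),at(p,r['point'][::-1],0).round(3))
for r in robot.regions_of('block',p)[:1]:
    m=r['mask'].astype('uint8'); M=cv2.moments(m,True); c=(M['m10']/M['m00'],M['m01']/M['m00']); print(r['rect'],at(p,c,.0275).round(3))
    x,y=map(int,r['rect'][:2]); 
    cr=cv2.resize(im[max(0,y-40):y+40,x-40:x+40],None,fx=6,fy=6,interpolation=cv2.INTER_CUBIC); print(x-40,y-40)
    cv2.imwrite('pics/w6.png',cr)
E
```

```text
[ 0.4478 -0.1614  0.2231] [ 0.001 -0.001  1.    -0.   ] [-0.48  0.29  1.92  0.    0.93 -2.06]
('jar', [0.6224, 0.0138], 309, np.float64(0.9))
('jar', [0.886, -0.1631], 322, np.float64(0.9))
('jar', [0.6824, 0.0253], 350, np.float64(0.97))
('tube', [0.557, 0.3909], 176, np.float64(0.83))
0.7 [ 0.451 -0.158]
0.54 [ 0.619 -0.176]
dish 0.96 [ 0.537 -0.354]
[263.7, 173.6, 40.2, 45.5] [ 0.453 -0.158]
223 133
```

View pics/w6.png

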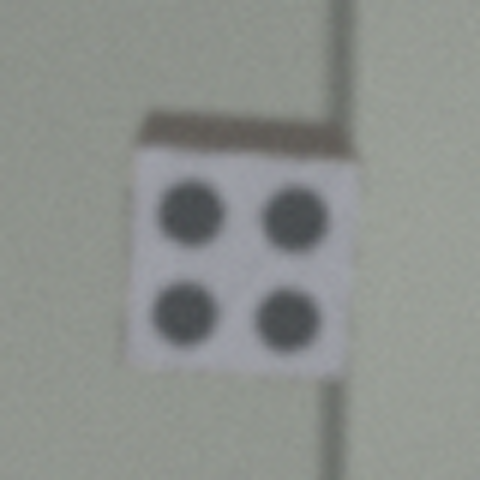

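View pics/s6.png

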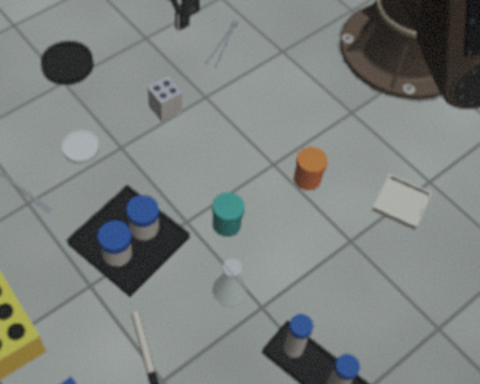

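Scene crop shows both jars in the square tray and the tubes in the long tray. In the wrist crop the block's four wells centre at full-image pixel (263.0,177.4), with a yaw of about 3°. Next I'll get the block centre from the wells and refine the dish.

```bash
python3 - <<'E'
from h import *
p=robot.read_camera('wrist'); print('block',at(p,(262.96,177.4),.055).round(4))
for c in ['wrist','scene','side']:
    if c!='wrist': p=robot.read_camera(c)
    r=robot.regions_of('round_dish',p)[0]; m=r['mask']; ys,xs=np.nonzero(m); cc=np.array([xs.mean(),ys.mean()])
    x=at(p,cc,.009)
    for _ in range(6):
        h=hull(p,*x,.049,0,.018); M=cv2.moments(h); e=cc-np.array([M['m10'],M['m01']])/M['m00']; x=x+at(p,cc,.009)-at(p,cc-e,.009)
    print(c,x.round(4),m.sum()/M['m00'])
E
```

```text
block [ 0.4515 -0.1573]
wrist [ 0.5344 -0.3552] 0.9394531101968974
scene [ 0.5357 -0.3586] 0.9199442321014337
side [ 0.5328 -0.3552] 0.9766137218408608
```

Call:
{"api": "carry_out", "payload": {"dp": [[-0.002,0.004,0.045],[0,0,0.045],[0,0,0.045],[0,0,0.045],[0,0,0.025],[0,0,0],[0,0,0],[0,0,0]], "angular": [[0,0,0.017],[0,0,0],[0,0,0],[0,0,0],[0,0,0],[0,0,0],[0,0,0],[0,0,0]], "jaw": [0,0,0,0,0,0,1,1], "grip_force": 60}}

```text
clock: 29.1
position: [0.4507, -0.1572, 0.0187]
eef_rot: [0.001, 0.025, 1.0, -0.0]
ft_force: [0.8, -0.5, 0.9]
opening: 0.059
```

Call:
{"api": "carry_out", "payload": {"dp": [[0,0,0],[0,0,0],[0,0,0],[0,0,0]], "angular": [[0,0,0],[0,0,0],[0,0,0],[0,0,0]], "jaw": [1,1,1,1]}}

```text
clock: 29.5
position: [0.4508, -0.1573, 0.019]
eef_rot: [0.002, 0.025, 1.0, -0.001]
ft_force: [-0.7, -0.6, 9.6]
opening: 0.0435
```

Call:
{"api": "carry_out", "payload": {"dp": [[0,0,-0.02],[0,0,-0.04],[0,0,-0.04],[-0.0186,-0.0388,0],[-0.0186,-0.0388,0],[-0.0186,-0.0388,0],[-0.0186,-0.0388,0],[-0.0186,-0.0388,0]], "angular": [[0,0,0],[0,0,0],[0,0,0],[0,0,0],[0,0,0],[0,0,0],[0,0,0],[0,0,0]], "jaw": [1,1,1,1,1,1,1,1]}}

```text
clock: 30.3
position: [0.5336, -0.3568, 0.1185]
eef_rot: [0.0, 0.025, 1.0, -0.0]
ft_force: [0.6, -0.6, -2.3]
opening: 0.0433
```

Call:
{"api": "carry_out", "payload": {"dp": [[0,0,0],[0,0,0]], "angular": [[0,0,0],[0,0,0]], "jaw": [1,1]}}

```text
clock: 30.5
position: [0.5329, -0.3555, 0.1175]
eef_rot: [-0.0, 0.025, 1.0, 0.0]
ft_force: [1.4, 0.3, -2.4]
opening: 0.0435
```

```bash
python3 - <<'E'
from h import *
s=robot.sense(); print(s['position'].round(4),s['eef_rot'].round(3),s['joint_positions'].round(2))
W=[]
for c in ['wrist','scene']:
    p=robot.read_camera(c); im=p['pixels'].copy()
    for R,z,k in [(.049,.018,(0,255,255)),(.045,.004,(0,0,255))]:
        P=np.c_[.534+R*np.cos(a),-.355+R*np.sin(a),0*a+z]
        cv2.polylines(im,[np.round(proj(p,P)).astype(int)],1,k,1)
    W.append(im)
z=cv2.resize(W[1][85:213,110:240],None,fx=3,fy=3)
cv2.imwrite('pics/w7.png',np.hstack([W[0][:,60:450],z]))
E
```

```text
[ 0.5329 -0.3555  0.1175] [-0.     0.025  1.     0.   ] [-0.69  0.64  1.63  0.    0.88 -2.21]
```

View pics/w7.png

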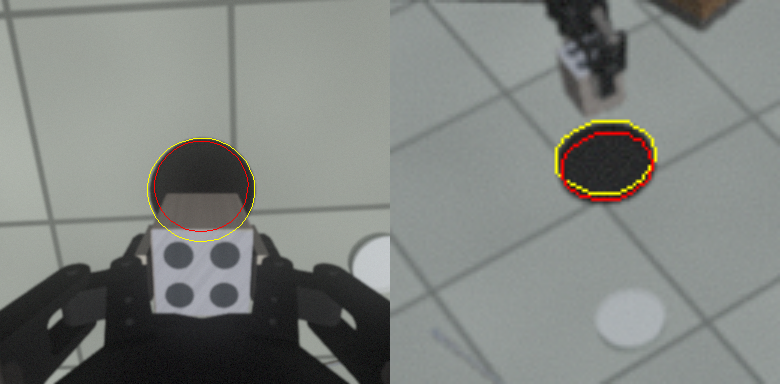

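The dish fits the overlay and the block is centred above it. Lowering.

Call:
{"api": "carry_out", "payload": {"dp": [[0,0,0.03],[0,0,0.03],[0,0,0.02],[0,0,0.01],[0,0,0.002],[0,0,0],[0,0,0]], "angular": [[0,0,0],[0,0,0],[0,0,0],[0,0,0],[0,0,0],[0,0,0],[0,0,0]], "jaw": [1,1,1,1,1,1,1]}}

```text
clock: 31.3
position: [0.5338, -0.3554, 0.0265]
eef_rot: [0.001, 0.025, 1.0, -0.0]
ft_force: [0.1, 0.7, -1.5]
opening: 0.0433
```

Call:
{"api": "carry_out", "payload": {"dp": [[0,0,0.001],[0,0,0],[0,0,0]], "angular": [[0,0,0],[0,0,0],[0,0,0]], "jaw": [1,1,1]}}

```text
clock: 31.6
position: [0.5334, -0.3553, 0.0246]
eef_rot: [0.0, 0.025, 1.0, -0.0]
ft_force: [-0.2, 1.0, -3.2]
opening: 0.0432
```

Call:
{"api": "carry_out", "payload": {"dp": [[0,0,0.001],[0,0,0],[0,0,0]], "angular": [[0,0,0],[0,0,0],[0,0,0]], "jaw": [1,1,1]}}

```text
clock: 31.9
position: [0.5333, -0.3552, 0.0232]
eef_rot: [-0.0, 0.025, 1.0, 0.0]
ft_force: [-0.2, 0.2, -1.1]
opening: 0.0434
```

Call:
{"api": "carry_out", "payload": {"dp": [[0,0,0.001],[0,0,0],[0,0,0]], "angular": [[0,0,0],[0,0,0],[0,0,0]], "jaw": [1,1,1]}}

```text
clock: 32.2
position: [0.5333, -0.3552, 0.0231]
eef_rot: [0.0, 0.025, 1.0, -0.0]
ft_force: [-3.0, 2.2, 5.9]
opening: 0.0435
```

Contact. Release and retreat upward.

Call:
{"api": "carry_out", "payload": {"dp": [[0,0,0],[0,0,0],[0,0,0],[0,0,-0.01],[0,0,-0.04],[0,0,-0.05],[0,0,-0.05],[0,0,-0.05]], "angular": [[0,0,0],[0,0,0],[0,0,0],[0,0,0],[0,0,0],[0,0,0],[0,0,0],[0,0,0]], "jaw": [0,0,0,0,0,0,0,0]}}

```text
clock: 33.0
position: [0.533, -0.3549, 0.2251]
eef_rot: [0.0, 0.025, 1.0, -0.0]
ft_force: [0.2, -0.1, -0.8]
opening: 0.0854
```

Call:
{"api": "carry_out", "payload": {"dp": [[0.03,0,-0.02],[0.03,0,-0.02],[0,0,0]], "angular": [[0,0,0],[0,0,0],[0,0,0]], "jaw": [0,0,0]}}

```text
clock: 33.3
position: [0.4715, -0.3524, 0.2662]
eef_rot: [0.002, 0.025, 1.0, -0.002]
ft_force: [1.2, 0.3, 0.5]
opening: 0.0851
```

```bash
python3 - <<'E'
from h import *
p=robot.read_camera('side'); q=robot.read_camera('scene')
for k in (p,q): print(caps(k)); [print(n,round(r['confidence'],2),at(k,r['point'][::-1],0).round(3)) for n in ('flask','petri','block') for r in robot.pinpoint(n,k)[:1]]
cv2.imwrite('pics/end.png',np.hstack([p['pixels'][:,50:450],q['pixels'][:,100:490]]))
E
```

```text
[('jar', [0.8596, -0.1528], 248, np.float64(1.23)), ('jar', [0.6874, 0.0238], 244, np.float64(0.84)), ('jar', [0.627, 0.0116], 260, np.float64(0.89)), ('tube', [0.5605, 0.3881], 264, np.float64(0.88))]
flask 0.88 [0.584 0.184]
petri 0.7 [ 0.619 -0.18 ]
block 0.55 [ 0.535 -0.348]
[('jar', [0.6225, 0.0141], 311, np.float64(0.9)), ('jar', [0.886, -0.1631], 329, np.float64(0.92)), ('jar', [0.6824, 0.0252], 353, np.float64(0.97)), ('tube', [0.5668, 0.3114], 162, np.float64(0.82)), ('tube', [0.5566, 0.3909], 171, np.float64(0.8))]
flask 0.81 [0.579 0.193]
petri 0.67 [ 0.618 -0.169]
block 0.72 [ 0.523 -0.353]
```

View pics/end.png

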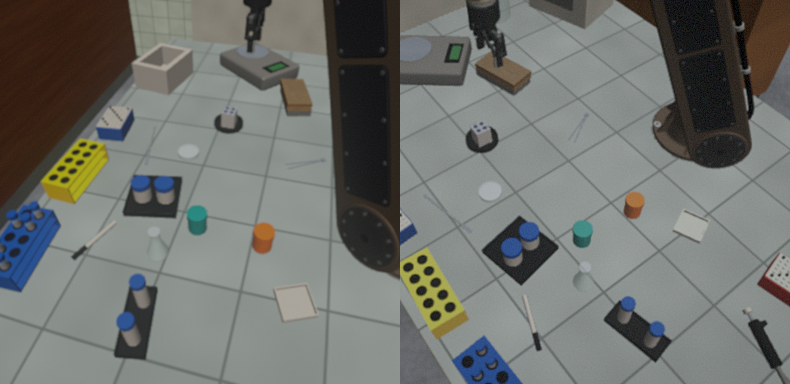

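The final views show both tubes, both jars and the block upright in their trays. The flask, culture dish and look-alikes are where they were. Handing in.

```bash
python3 -c "
from plant import robot
print(robot.close_job())"
```

```text
the job is handed in; nothing more can be done
None
```

The job is done and handed in at about 33 s of the 118 s allowed. Both tubes stand in the long tray, both blue-lidded jars in the square tray, and the aluminium block in the round dish.

- **Placing:** I lowered each item in 1 mm steps until the wrist felt the tray floor (6 to 10 N), then released it and drew straight up.
- **Last checks:** The final side and scene pictures show all five items upright inside their trays. The flask, culture dish and the orange and turquoise jars look undisturbed.
- **Disagreements:** The two cameras differed by up to about 5 mm on the jars and 12 mm on the block, within the room in the trays. In the side view, the colour-fit check missed the tube nearer the flask, though the picture shows it standing. Flask and culture dish readings moved by less than 10 mm, which is within the detector's scatter.

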